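Tip a carton of can ends into the lever date-coder and stamp it

ROBOT

A 6-joint arm with a two-finger parallel gripper is mounted at the origin on a cart in front of the work surface, level with it; the furniture and walls round the work are solid. World frame = base frame: x ahead of the robot, y to its left, z up, the work surface at z = 0. Lengths are in m, angles in rad, forces in N, time in s.
With the tool pointing down it reaches from about 0.425 to 0.95 m from the base axis. Payload 3.5 kg.
Tool frame: the origin (TCP) lies midway between the tips of the shut fingers; the grasp point (between the pads) lies manip.grip_point_offset behind it (manip.grip_point_offset is the distance from the TCP to the grasp point, in m); z points along the fingers, y is the direction in which the jaws open and shut (so a half turn about z gives the same grasp; the last joint's range is limited). The gripper opens to 85 mm and grips with 20 to 120 N. Pads are 22 mm wide; open, the fingers measure 114 mm over their backs; the gripper's body (76 mm by 85 mm) begins 54 mm behind the grasp point. The pads swing forward as they close: fully open they stand 13 mm farther back than shut.
Start: joints at [1.042, 0.286, 1.577, -0, 1.279, -0.15], TCP at [0.25, 0.627, 0.231] pointing down, gripper open.
Joint ranges: [-2.77, 2.77], [-0.9, 2.22], [0.21, 2.48], [-1.53, 4.67], [0.24, 2.81], [-2.84, 2.84]. Speed limits (rad/s): [2.79, 2.79, 3.14, 3.14, 3.14, 3.14].

INTERFACE

Orientations are given as [roll, pitch, yaw] about the fixed x, y, z axes, in that order (R = Rz(yaw) Ry(pitch) Rx(roll)).
In Python, from rig import monitor, camera, close_job, manip gives the robot as it stands.
- The arm moves only by the tool send_rows, never from a script. Its argument "plan" is a list of rows, each an object of numbers: "x", "y", "z": the shift along the tool's x, y, z in units of 30 mm (1.0 is 30 mm); "ax", "ay", "az": the turn, a rotation vector about the tool's x, y, z in units of 6 degrees (1.0 is 6 degrees); "claw": the finger opening in mm, from 0 to 85.4. A call has 1 to 5 rows; each row is the pose to reach, as a shift and turn from the pose commanded when the call began, along the tool's axes at that moment; what a row does not reach only later rows make up. A row lasts 1/12 s, in which the tool goes at most 41.7 mm and 7.16 degrees, less where a joint would pass 70% of its speed; a pose out of reach is approached as far as the arm can. A call with a gripper value outside its range is refused whole. The fingers move at their own pace and stop on an object; "force" is the grip in N (left out, the last holds). Time passes only in rows, so rows that repeat a pose let the fingers close. It gives the time, the measured TCP pose, the force and the opening at its end, in the units of the state.
- monitor.read_state(): the state, without advancing time (a new reading comes with each control period).
- camera(name): name is "scene" or "top"; returns a dict with "color" (420x560x3 uint8, red, green, blue), "fx", "fy", "cx", "cy" (pixels), "R" (3x3) and "t" (3): a world point X has camera coordinates R X + t. Camera axes: x right, y down, z forward; pixel columns grow to the right and rows downward; lengths in m; the calibration is good to about 2 mm. A picture is of the moment at which its call begins. There is no depth.
- close_job(): hands the job in, once; it reports no verdict.
The state is a dict: "t": time; "q": joint angles; "dq": joint speeds; "joint_torque": joint torques, N m; "position": TCP position; "eef_rot": TCP orientation; "contact_force": force on the tool from outside, world axes, zero at the start; "torque": the same for the moment, N m; "opening": opening from 0.0 (shut) to 1.0 (fully open).
Only numpy, scipy, OpenCV 4.12 (cv2) and the standard library are available. Lean on these libraries where they do the work, as an engineer would, in place of code of your own. Each camera call takes 0.05 s, during which the arm holds its last target.

TASK

Date-code the carton of can ends: slide it up to the step of the coder's bed, tip it over the step so that it lies on its side between the guide rails with its white label facing up, and push it fully home against the end stop. Then swing the coder's lever down until the stamp head presses firmly on the label for a moment, and let the lever spring back up. Do not shove the tape roll, the can behind the carton or the can to the right of the board.

Things in the scene. Friction and masses are not known exactly. Their poses are not given: they have to be found in the camera images.
- coder: The lever date-coder, fixed on a plywood board (top 48 mm above the cart deck). Origin on the board's top under the middle of its flat bed; z up, +y along the bed to the infeed end where the carton starts, +x away from the robot. Aluminium bed 150 mm wide (x), top 12 mm above the board. Lever column: x 80 to 145, y -110 to -30 mm, 176 mm high. Rail posts at x +-82 mm, 60 mm high.
- bed_step (a point): Middle of the upper edge of the step at the infeed end of the bed, at y = +105 mm in the coder's frame: here the bed rises squarely 12 mm from the board. Axes as the coder's. Two steel guide rails (8 mm bars, 42 mm above the board) leave a 132 mm channel along the bed, centred on x = 0; past the step they flare apart over the board, to 204 mm at 100 mm outside it.
- end_stop (a point): Foot of the bed-side face of the steel end stop, in the middle, on the bed's top; at y = -115 mm in the coder's frame, 220 mm from the step. The stop is 140 mm wide and its top is 78 mm above the board. Axes as the coder's.
- carton: Brown carton 120 x 120 x 206 mm, 0.45 to 0.75 kg, too wide to grasp, slippery (friction 0.2): on the open board even a push near its top slides it. Origin: centre of its underside, z up. Starts upright on the board, its -y face 30 to 50 mm short of the step, nearly in line. Against the step it tips, past 32 degrees by itself, and lies with its foot near or just outside the step.
- label (a point): Centre of the carton's white label (88 x 56 mm, empty black date frame), 161 mm above its underside on its +y face, which at the start looks away from the bed and must end up on top. Site axes as the carton's. With the carton lying fully home, the label is 132 mm above the board, under the stamp, and the carton's origin is at x 0, y +91, z 72 mm in the coder's frame.
- lever (a joint): Lever angle, rad: 0 = rest, held up by its return spring, 50 degrees above level and leaning towards the robot; it grows as the lever swings down towards the robot; 0.87 = level, stamp on the label of a carton lying home; 0.96 = limit. At the knob it takes 1 N at first, 2.5 N when level.
- lever_pivot (a point): Centre of the lever's pivot, at x = +100, y = -70 mm, 158 mm above the board in the coder's frame. The axis is parallel to the coder's y. The lever is a straight steel bar 12 mm thick (round from 130 mm out), running from here towards the robot (coder's -x) and up. Axes as the coder's.
- lever_knob (a point): Centre of the black ball knob (28 mm diameter) on the end of the lever, 170 mm from the pivot. Push it down from above, from the side away from the robot.
- stamp_head (a point): Middle of the rubber face of the stamp head, a black block 42 x 34 mm fixed under the lever 100 mm from the pivot; this face is 26 mm below the lever's middle line when the lever is level.
- tape_roll: Roll of brown packing tape lying flat on the board, 101 mm diameter, 48 mm high, origin at the centre of its underside. A bystander.
- filled_can: White can standing on the board behind the carton, 66 mm diameter, 122 mm high, origin at the centre of its underside. A bystander.
- can_sample: White can standing on the cart deck in the cup ring right of the board, 66 mm diameter, 122 mm high, origin at the centre of its underside. A bystander.

How it is judged:
On the way, in this order (a step that is already met when the one before it is completed fails the run):
1. the carton lies on its side in the bed, label up, fully home against the end stop (angle between carton's own y axis and vertical below 0.07 rad and y of carton in the frame of coder between 0.082 and 0.096 m and x of carton in the frame of coder between -0.012 and 0.012 m and z of carton in the frame of coder between 0.066 and 0.078 m and angle between the z axis of carton and the y axis of coder, either way round below 0.1 rad), for 0.2 s.
2. with the carton home, the lever presses the stamp head firmly on the label (all of step 1 and value of joint lever above 0.83 rad and contact force between lever_c5 and carton above 2.5 N), for 0.2 s.
At the end, for the whole second after the job is handed in: The carton lies at rest on its side in the coder's bed, label up (within 4 degrees), between the rails (within 12 mm of the bed's middle line), no more than 5 mm from the end stop, and the lever is back up within 0.12 rad of its rest position (all of step 1 and value of joint lever below 0.12 rad and linear speed of carton below 0.02 m/s); the robot touches nothing.
It fails at once if the tape roll or one of the two cans is moved by more than 30 mm (distance of any of tape_roll, filled_can, can_sample from where it was at the start of the episode above 0.03 m).
It also fails if it takes over 61 s, if anything falls off the work surface, if the arm or the gripper's body presses on something with over 40 N, if the wrist force passes 120 N, or if a joint passes its speed limit or range.

## Working session

There is one attempt and no reset: what is moved stays moved. The work goes in short steps, Python scripts to look and compute and a tool call to move; the robot and the scene stay as the last step left them, time stands still between calls to the robot, and variables do not carry over. Pictures are saved under pics/ and viewed, and the job is handed in when it is done.

Besides the shell and the picture viewer there is one more tool, called after "Emit:" as a command line: name --argument value ..., lists and objects as JSON in quotes. send_rows: Moves the arm, as the interface text tells. Its arguments: {"type":"object","properties":{"plan":{"type":"array","items":{"type":"object","properties":{"x":{"type":"number"},"y":{"type":"number"},"z":{"type":"number"},"ax":{"type":"number"},"ay":{"type":"number"},"az":{"type":"number"},"claw":{"type":"number"}}}},"force":{"type":"number"}},"required":["plan"]}

```bash
ls; mkdir -p pics
python3 - <<'E'
from rig import monitor, camera, manip
import cv2,numpy as np
s=monitor.read_state()
for k,v in s.items(): print(k,np.round(v,4))
print([ (a,getattr(manip,a)) for a in dir(manip) if not a.startswith('_')])
for n in("scene","top"):
    c=camera(n); cv2.imwrite(f"pics/{n}0.png",c["color"][:,:,::-1]); 
    print(n,c["fx"],c["fy"],c["cx"],c["cy"],np.round(c["R"],4).tolist(),c["t"])
E
```

```text
pics
t 0.0
q [ 1.042   0.2872  1.5782 -0.      1.2786 -0.15  ]
dq [ 0.0006 -0.0018 -0.      0.0001  0.0013 -0.0004]
joint_torque [-1.80000e-03 -4.05997e+01 -2.92618e+01 -2.00000e-04  6.00000e-03
  0.00000e+00]
position [0.2492 0.6266 0.2299]
eef_rot [-3.1393e+00 -3.0000e-04  2.7628e+00]
contact_force [ 0.0662 -0.0143 -0.8671]
torque [-0.0428 -0.0279 -0.0111]
opening 0.9974
[('IKError', <class 'rig.IKError'>), ('grip_point_offset', 0.0187)]
scene 390.08883916565543 390.08883916565543 285.00291329464403 214.99005093093842 [[0.8684, -0.4958, 0.011], [-0.2423, -0.4436, -0.8628], [0.4326, 0.7466, -0.5054]] [-0.51146639  0.33388193  0.8222698 ]
top 404.0295841662807 404.0295841662807 278.63427067481916 209.4212665755146 [[-0.0133, -0.9998, -0.0145], [-0.9808, 0.0159, -0.1944], [0.1946, 0.0116, -0.9808]] [-0.00278515  0.61583985  0.98617731]
```

View pics/scene0.png

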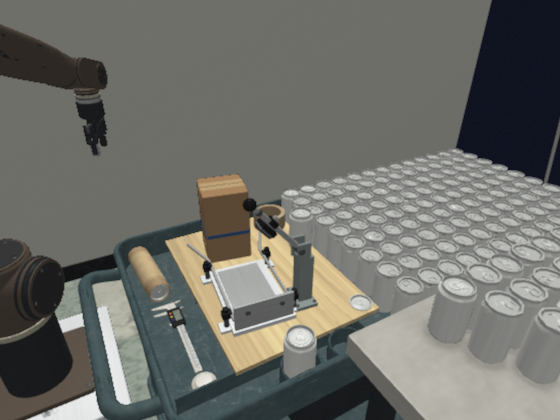

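View pics/top0.png

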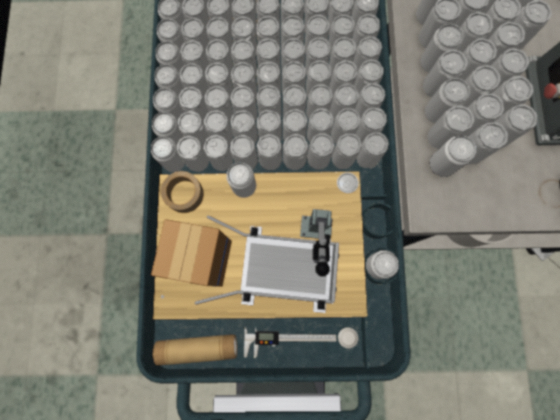

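Run:
```python
import cv2
a=cv2.imread("pics/top0.png")[160:340,140:400]; cv2.imwrite("pics/topz.png",cv2.resize(a,None,fx=3,fy=3,interpolation=cv2.INTER_CUBIC))
a=cv2.imread("pics/scene0.png")[160:360,160:390]; cv2.imwrite("pics/scz.png",cv2.resize(a,None,fx=3,fy=3,interpolation=cv2.INTER_CUBIC))
```

```text
(no output)
```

View pics/topz.png

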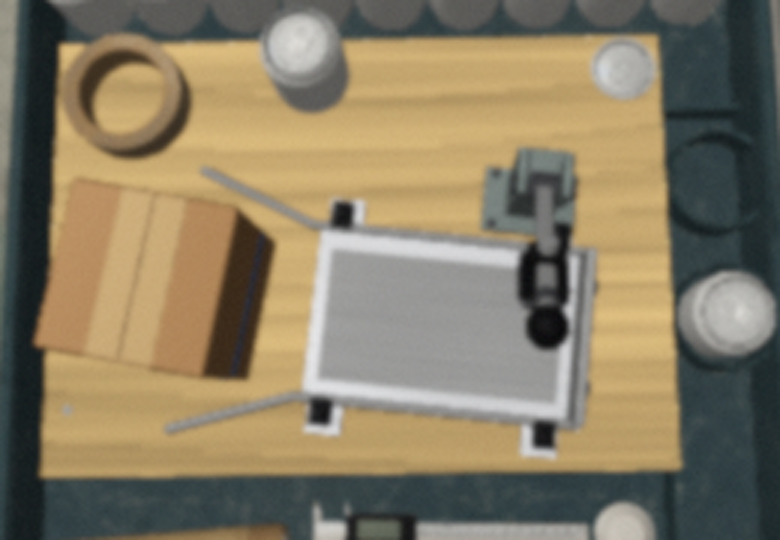

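View pics/scz.png

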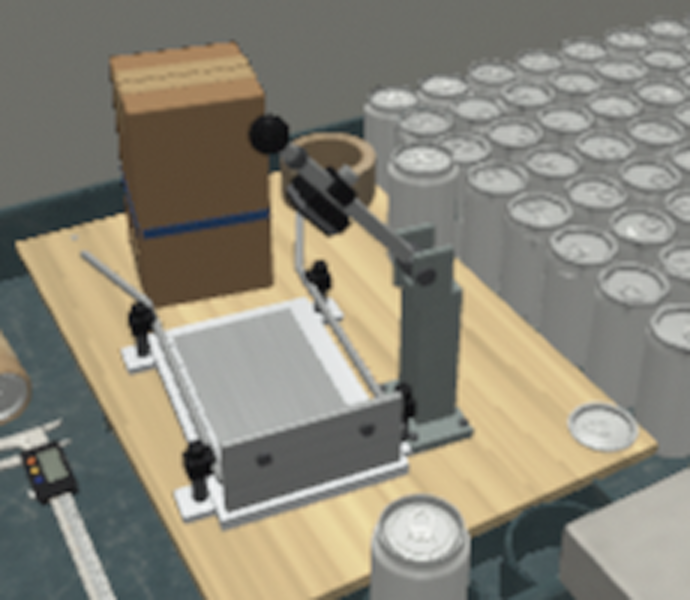

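```bash
cat > h.py <<'E'
import numpy as np, json, cv2
from scipy.optimize import least_squares
from scipy.spatial.transform import Rotation as Ro
cam={}
def getcams():
    from rig import camera
    for n in("scene","top"): cam[n]={k:np.array(v) for k,v in camera(n).items()}
    return cam
def load():
    for n in("scene","top"):
        d=np.load(f"cal_{n}.npz"); cam[n]={k:d[k] for k in d}
def save():
    for n in cam: np.savez(f"cal_{n}.npz",**{k:v for k,v in cam[n].items() if k!="color"})
def proj(n,X):
    c=cam[n]; p=np.asarray(X)@c["R"].T+c["t"]; return np.c_[c["fx"]*p[:,0]/p[:,2]+c["cx"],c["fy"]*p[:,1]/p[:,2]+c["cy"]]
def T3(p,P,z0=.048):
    c,s=np.cos(p[2]),np.sin(p[2]); P=np.asarray(P)
    return np.c_[p[0]+c*P[:,0]-s*P[:,1],p[1]+s*P[:,0]+c*P[:,1],z0+P[:,2]]
def fit(obs,p0,z0=.048):
    def f(p): return np.concatenate([(proj(n,T3(p,[P],z0))-np.array(uv))[0] for n,uv,P in obs])
    r=least_squares(f,p0,loss='soft_l1'); return r.x,f(r.x).reshape(-1,2)
def tz(u,v): return (u/3+140,v/3+160)
def sz(u,v): return (u/3+160,v/3+160)
E
python3 - <<'E'
from h import *
getcams(); save()
m=.001
C=lambda *a: np.array(a)*m
for n in cam: print(n,"cam pos",-cam[n]["R"].T@cam[n]["t"])
obs=[("top",tz(546,327),C(-9.3,-70,288)),("scene",sz(268,133),C(-9.3,-70,288)),
("top",tz(581,248),C(70,-115,78)),("top",tz(567,425),C(-70,-115,78)),
("top",tz(205,170),C(106,205,38)),("top",tz(168,430),C(-106,205,38)),
("scene",sz(83,255),C(-106,205,38)),
("scene",sz(303,301),C(75,105,12))]
p,r=fit(obs,[.5,.3,0]);print("coder",p,"\n",np.round(r,1))
k=[C(60,60,206),C(60,-60,206),C(-60,-60,206),C(-60,60,206)]
obs=[("top",tz(*u),q) for u,q in zip([(75,180),(238,208),(205,377),(35,345)],k)]
obs+=[("scene",sz(*u),q) for u,q in zip([(237,42),(265,92),(120,108),(112,57)],k)]
obs+=[("scene",sz(272,287),C(60,-60,0)),("scene",sz(152,306),C(-60,-60,0))]
pc,r=fit(obs,[.5,.5,0]);print("carton",pc,"\n",np.round(r,1))
c,s=np.cos(p[2]),np.sin(p[2]);d=pc[:2]-p[:2]
print("carton in coder",c*d[0]+s*d[1],-s*d[0]+c*d[1],pc[2]-p[2])
# can, tape: top rims
p2,r=fit([("top",tz(302,45),C(0,0,122)),("scene",sz(420,160),C(0,0,122))],[.6,.4,0]);print("can",p2,r)
p2,r=fit([("top",tz(124,94),C(0,0,48))],[.6,.4,0]);print("tape",p2)
p2,r=fit([("top",tz(735,308),C(0,0,122)),("scene",sz(420,527),C(0,0,122))],[.6,.4,0],0);print("can2",p2,r)
E
```

```text
scene cam pos [ 0.16930372 -0.71937319  0.70925391]
top cam pos [ 0.41205658 -0.02403077  1.08694253]
coder [ 0.46521981 -0.02482722 -0.1157126 ] 
 [[-0.   0.1]
 [-0.8 -1. ]
 [ 1.9 -0.7]
 [ 2.   0.3]
 [-0.4  0.3]
 [ 0.  -0.6]
 [-0.3 -0.6]
 [-0.  -3.2]]
carton [ 0.49128689  0.17773668 -0.20147887] 
 [[ 0.2 -1.7]
 [ 1.5 -0.5]
 [-0.1  0.6]
 [-0.6  0.1]
 [-0.6 -1.8]
 [ 0.1 -0.1]
 [ 1.5  0.9]
 [-1.8 -1.6]
 [ 0.4 -0.4]
 [-1.9  0.9]]
carton in coder 0.0025058388052261286 0.20421887113739987 -0.0857662645459265
can [0.67755268 0.07445237 0.        ] [[ 0.32495315  0.23497583]
 [ 0.05479817 -1.94464936]]
tape [0.65935045 0.23346375 0.        ]
can2 [ 0.47014583 -0.264904    0.        ] [[ 1.11703978  0.40295293]
 [ 0.00810109 -2.46594474]]
```

```bash
cat >> h.py <<'E'
def overlay(n,img,segs,col):
    for A in segs:
        q=np.round(proj(n,A)*3).astype(int)
        for a,b in zip(q[:-1],q[1:]): cv2.line(img,tuple(map(int,a)),tuple(map(int,b)),col,1,cv2.LINE_AA)
def box(x,y,z):
    b=[(x[0],y[0]),(x[1],y[0]),(x[1],y[1]),(x[0],y[1]),(x[0],y[0])]
    return [[(*q,z[0]) for q in b],[(*q,z[1]) for q in b]]
E
python3 - <<'E'
from h import *
load()
p=[.4652,-.0248,-.1157]
for n,(a,b,w,h_) in {"top":(140,160,260,180),"scene":(160,160,230,200)}.items():
    im=cv2.resize(cv2.imread(f"pics/{n}0.png"),None,fx=3,fy=3,interpolation=cv2.INTER_CUBIC)
    m=.001
    S=[np.array(s)*m for s in box((-75,75),(-115,105),(0,12))+box((-70,70),(-123,-115),(0,78))+box((80,145),(-110,-30),(0,176))+[[(-106,205,42),(-70,105,42),(-70,-115,42)],[(106,205,42),(70,105,42),(70,-115,42)],[(100,-70,158),(-9.3,-70,288)]]]
    overlay(n,im,[T3(p,s) for s in S],(0,0,255))
    pc=[.4913,.1777,-.2015]
    overlay(n,im,[T3(pc,np.array(s)*m) for s in box((-60,60),(-60,60),(0,206))],(0,255,0))
    cv2.imwrite(f"pics/{n}_ov.png",im[b*3:(b+h_)*3,a*3:(a+w)*3])
E
```

```text
(no output)
```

View pics/top_ov.png

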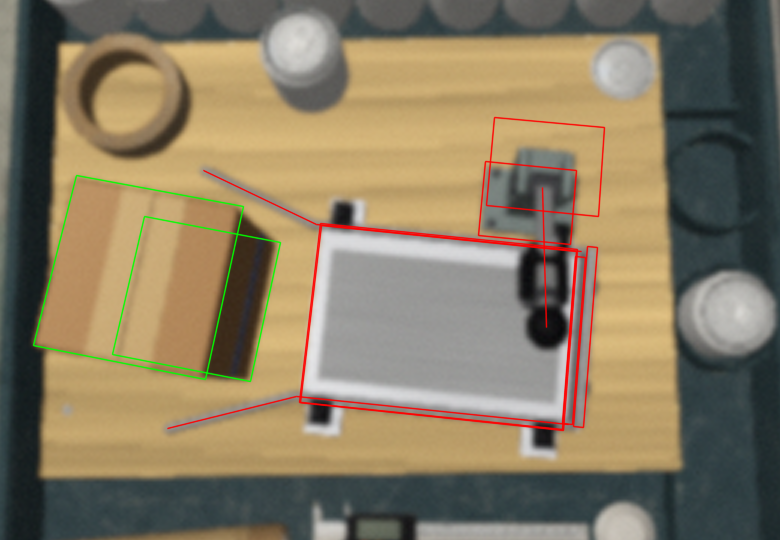

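View pics/scene_ov.png

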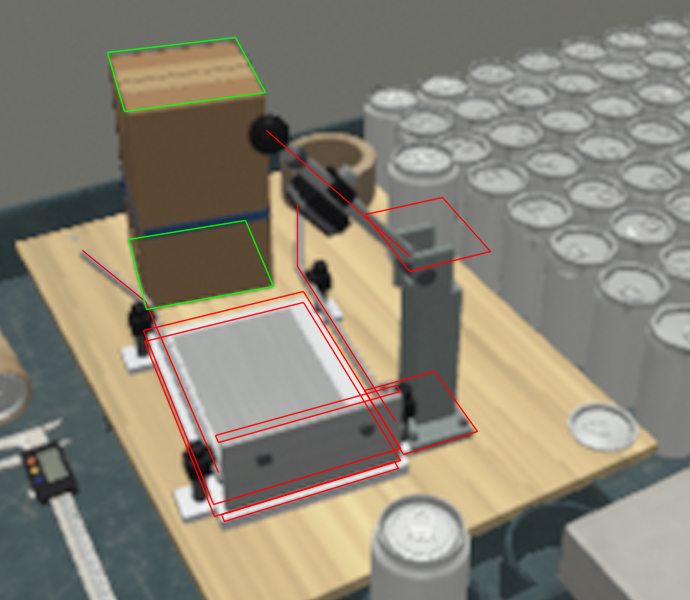

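```bash
cat >> h.py <<'E'
P=np.array([.4652,-.0248,-.1157])
RC=Ro.from_euler('z',P[2])
def state():
    from rig import monitor
    return monitor.read_state()
def where():
    s=state(); R=Ro.from_euler('xyz',s["eef_rot"])
    pc=RC.inv().apply(np.array(s["position"])-[P[0],P[1],.048])
    print("t %.2f coder pos mm"%s["t"],np.round(pc*1000,1),"rotvs nominal deg",np.round((Rn(0).inv()*R).as_rotvec(degrees=True),1),"F coder",np.round(RC.inv().apply(s["contact_force"]),1),"open",round(s["opening"],2),"q",np.round(s["q"],2))
    return s,R
def Rn(tilt,dyaw=0): # tool x=coder y, tool y=coder x, z down; tilt>0: fingers point toward robot (-x)
    M=RC.as_matrix(); N=np.c_[M[:,1],M[:,0],-M[:,2]]
    return Ro.from_euler('y',0)*Ro.from_matrix(N)*Ro.from_euler('x',tilt,degrees=True)
def to(x,y,z,tilt=0):
    s,R=where()
    w=RC.apply([x,y,z])+[P[0],P[1],.048]
    w=np.array([P[0],P[1],.048])+RC.apply(np.array([x,y,z])/1000)
    d=R.inv().apply(w-np.array(s["position"]))/.03
    a=(R.inv()*Rn(tilt)).as_rotvec(degrees=True)/6
    print("shift",np.round(d,2),"turn",np.round(a,2))
E
python3 -c "
from h import *
print('tilt chk tool z', RC.inv().apply(Rn(25).apply([0,0,1])))
to(0,335,167)"
```

```text
tilt chk tool z [-4.22618262e-01 -4.89862539e-18 -9.06307787e-01]
t 0.20 coder pos mm [-289.6  622.3  182.5] rotvs nominal deg [  0.1  -0.  -74.9] F coder [-0.1 -1.1 -0.4] open 1.0 q [ 1.04  0.29  1.58  0.    1.28 -0.15]
shift [-11.81  -6.74   0.52] turn [-1.000e-02  1.000e-02  1.249e+01]
```

Emit:
send_rows --plan '[{"x":-11.8,"y":-6.74,"z":0.5,"az":12.5,"claw":85},{"x":-11.8,"y":-6.74,"z":0.5,"az":12.5},{"x":-11.8,"y":-6.74,"z":0.5,"az":12.5},{"x":-11.8,"y":-6.74,"z":0.5,"az":12.5},{"x":-11.8,"y":-6.74,"z":0.5,"az":12.5}]'

```text
$.plan[0]: bad value
```

```bash
python3 -c "
from h import *
to(0,335,167)"
```

```text
t 0.20 coder pos mm [-289.6  622.3  182.5] rotvs nominal deg [  0.1  -0.  -74.9] F coder [-0.1 -1.1 -0.4] open 1.0 q [ 1.04  0.29  1.58  0.    1.28 -0.15]
shift [-11.81  -6.74   0.52] turn [-1.000e-02  1.000e-02  1.249e+01]
```

Emit:
send_rows --plan '[{"x":-1.2,"y":-0.7,"z":0,"ax":0,"ay":0,"az":1.2,"claw":85},{"x":-2.4,"y":-1.4,"z":0.1,"ax":0,"ay":0,"az":2.4,"claw":85},{"x":-3.6,"y":-2.1,"z":0.2,"ax":0,"ay":0,"az":3.6,"claw":85},{"x":-4.8,"y":-2.8,"z":0.2,"ax":0,"ay":0,"az":4.8,"claw":85},{"x":-6.0,"y":-3.4,"z":0.3,"ax":0,"ay":0,"az":6,"claw":85}]'

```text
t: 0.62
position: [0.3797, 0.4642, 0.2225]
eef_rot: [3.141, 0.0, 2.132]
contact_force: [1.1, 0.5, 0.5]
opening: 0.993
```

```bash
python3 -c "
from h import *
to(0,335,167)"
```

```text
t 0.62 coder pos mm [-141.4  475.9  174.5] rotvs nominal deg [ -0.    0.  -38.8] F coder [1.  0.6 0.5] open 0.99 q [ 0.72  0.13  1.78 -0.    1.24  0.15]
shift [-6.61  0.73  0.25] turn [ 0.   -0.    6.47]
```

Emit:
send_rows --plan '[{"x":-1.3,"y":0.1,"z":0.1,"ax":0,"ay":0,"az":1.2,"claw":85},{"x":-2.6,"y":0.3,"z":0.1,"ax":0,"ay":0,"az":2.4,"claw":85},{"x":-3.9,"y":0.4,"z":0.2,"ax":0,"ay":0,"az":3.6,"claw":85},{"x":-5.2,"y":0.6,"z":0.2,"ax":0,"ay":0,"az":4.8,"claw":85},{"x":-6.5,"y":0.7,"z":0.25,"ax":0,"ay":0,"az":6,"claw":85}]'

```text
t: 1.03
position: [0.5026, 0.311, 0.2149]
eef_rot: [3.141, -0.0, 1.507]
contact_force: [0.7, 0.6, 0.7]
opening: 0.997
```

```bash
python3 -c "
from h import *
to(0,300,167)"
```

```text
t 1.03 coder pos mm [ -1.6 337.9 166.9] rotvs nominal deg [-0.  0. -3.] F coder [0.6 0.7 0.7] open 1.0 q [0.38 0.12 1.8  0.   1.22 0.45]
shift [-1.26 -0.01 -0.  ] turn [ 0.   -0.    0.49]
```

Emit:
send_rows --plan '[{"x":-0.6,"y":0,"z":0,"ax":0,"ay":0,"az":0.5,"claw":85},{"x":-1.2,"y":0.05,"z":0,"ax":0,"ay":0,"az":0.5,"claw":85},{"x":-1.5,"y":0.05,"z":0,"ax":0,"ay":0,"az":0.5,"claw":85},{"x":-1.7,"y":0.05,"z":0,"ax":0,"ay":0,"az":0.5,"claw":85},{"x":-1.9,"y":0.05,"z":0,"ax":0,"ay":0,"az":0.5,"claw":85}]'

```text
t: 1.45
position: [0.4995, 0.2555, 0.2148]
eef_rot: [-3.142, -0.0, 1.461]
contact_force: [-0.2, -0.3, 0.5]
opening: 0.995
```

```bash
cat >> h.py <<'E'
def snap(tag,crops=True):
    getcams()
    for n,(a,b,w,h_) in {"top":(140,160,260,180),"scene":(140,120,260,200)}.items():
        im=cam[n]["color"][b:b+h_,a:a+w,::-1]
        cv2.imwrite(f"pics/{n}_{tag}.png",cv2.resize(im,None,fx=3,fy=3,interpolation=cv2.INTER_CUBIC))
E
python3 -c "
from h import *
snap('a')
to(0,240,167)"
```

```text
t 1.55 coder pos mm [  1.7 282.6 166.9] rotvs nominal deg [-0.   0.  -0.3] F coder [-0.3 -0.3  0. ] open 1.0 q [0.29 0.05 1.88 0.   1.22 0.4 ]
shift [-1.42 -0.06 -0.  ] turn [ 0.   -0.    0.05]
```

View pics/top_a.png

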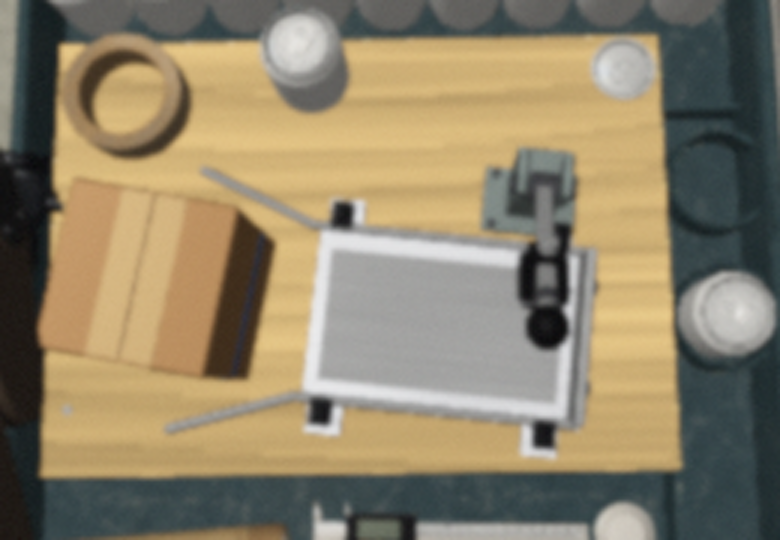

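View pics/scene_a.png

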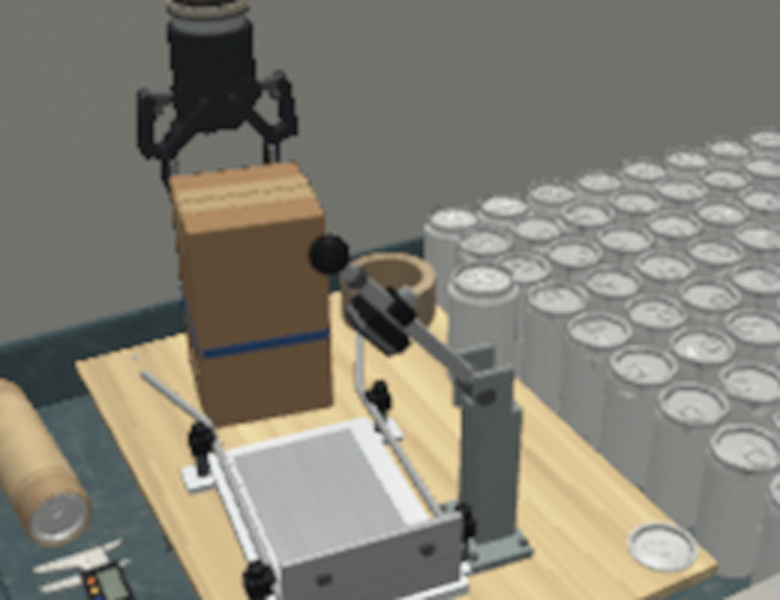

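Emit:
send_rows --plan '[{"x":-0.2,"y":-0.05,"z":0,"ax":0,"ay":0,"az":0,"claw":85},{"x":-0.4,"y":-0.05,"z":0,"ax":0,"ay":0,"az":0,"claw":85},{"x":-0.6,"y":-0.05,"z":0,"ax":0,"ay":0,"az":0,"claw":85},{"x":-0.8,"y":-0.05,"z":0,"ax":0,"ay":0,"az":0,"claw":85},{"x":-1.0,"y":-0.05,"z":0,"ax":0,"ay":0,"az":0,"claw":85}]'

```text
t: 1.97
position: [0.4951, 0.2259, 0.2153]
eef_rot: [3.141, -0.001, 1.461]
contact_force: [0.6, 1.6, 0.7]
opening: 0.993
```

```bash
python3 -c "
from h import *
snap('b')
to(0,240,167)"
```

```text
t 2.07 coder pos mm [  0.7 251.7 166.8] rotvs nominal deg [-0.  -0.  -0.3] F coder [1.  1.7 0.1] open 1.0 q [ 0.24  0.01  1.92 -0.    1.21  0.35]
shift [-0.39 -0.03 -0.01] turn [0.   0.   0.05]
```

View pics/top_b.png

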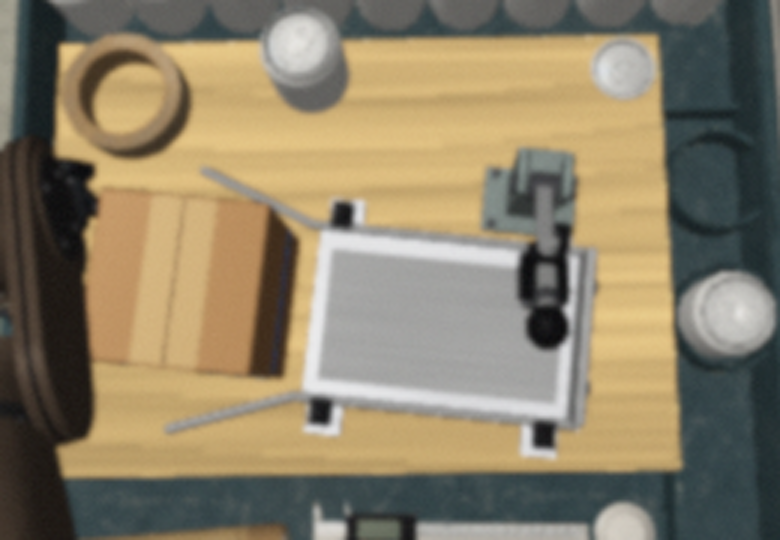

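Emit:
send_rows --plan '[{"x":-0.15,"y":0,"z":0,"ax":0,"ay":0,"az":0.05,"claw":85},{"x":-0.3,"y":0,"z":0,"ax":0,"ay":0,"az":0.05,"claw":85},{"x":-0.45,"y":0,"z":0,"ax":0,"ay":0,"az":0.05,"claw":85},{"x":-0.6,"y":0,"z":0,"ax":0,"ay":0,"az":0.05,"claw":85},{"x":-0.7,"y":0,"z":0,"ax":0,"ay":0,"az":0.05,"claw":85}]'

```text
t: 2.48
position: [0.4926, 0.2046, 0.2149]
eef_rot: [3.142, -0.0, 1.455]
contact_force: [0.8, 2.9, 1.6]
opening: 0.995
```

```bash
python3 -c "
from h import *
snap('c')
to(0,220,167)"
```

```text
t 2.58 coder pos mm [  0.7 230.9 166.7] rotvs nominal deg [ 0. -0.  0.] F coder [ 0.4  1.7 -0.1] open 1.0 q [ 0.2  -0.01  1.94 -0.    1.21  0.32]
shift [-0.36 -0.02 -0.01] turn [-0.  0. -0.]
```

View pics/top_c.png

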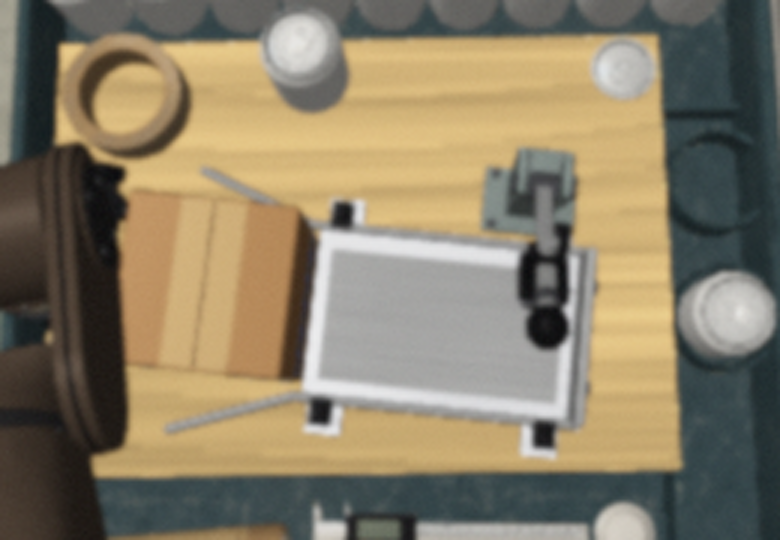

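View pics/scene_c.png

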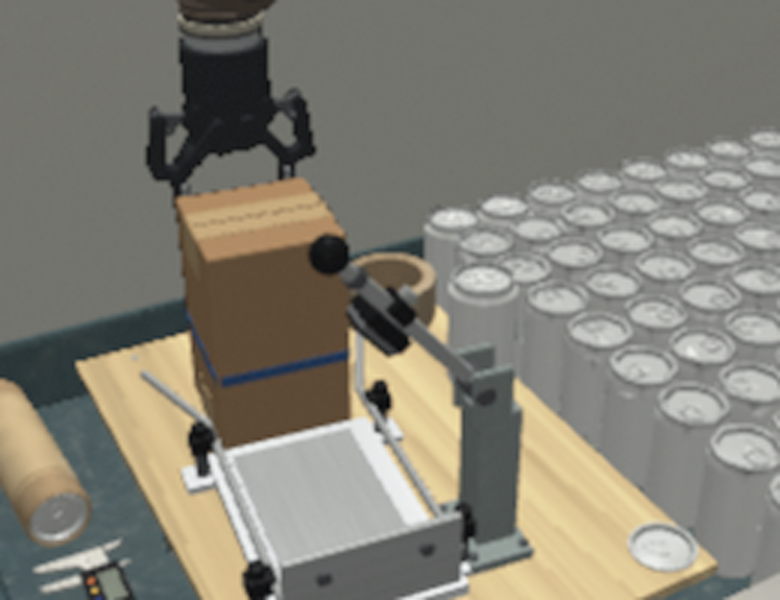

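Run:
```python
from h import *
load(); m=.001
def C(*a): return np.array(a)*m
obs=[("top",tz(300,205),C(60,-60,206)),("top",tz(280,377),C(-60,-60,206)),
("scene",(305/3+140,180/3+120),C(60,60,206)),("scene",(345/3+140,238/3+120),C(60,-60,206)),("scene",(206/3+140,256/3+120),C(-60,-60,206)),("scene",(178/3+140,197/3+120),C(-60,60,206)),("scene",(348/3+140,420/3+120),C(60,-60,0)),("scene",(222/3+140,447/3+120),C(-60,-60,0))]
p,r=fit(obs,[.5,.15,-.1]);d=RC.inv().apply([p[0]-P[0],p[1]-P[1],0]);print(d,p[2]-P[2],np.round(r,1))
```

```text
[0.00341596 0.15966962 0.        ] -0.013666205455216046 [[ 0.4 -0.2]
 [-0.9  0.7]
 [-0.  -2. ]
 [ 0.6 -2.4]
 [-0.6 -0. ]
 [-1.3 -0.8]
 [ 1.6  2.8]
 [ 0.9  3.9]]
```

Emit:
send_rows --plan '[{"x":-0.2,"y":0,"z":-0.1,"ax":0,"ay":0,"az":0,"claw":85},{"x":-0.4,"y":0,"z":-0.22,"ax":0,"ay":0,"az":0,"claw":85},{"x":-0.65,"y":0,"z":-0.35,"ax":0,"ay":0,"az":0,"claw":85},{"x":-0.9,"y":0,"z":-0.47,"ax":0,"ay":0,"az":0,"claw":85},{"x":-1.1,"y":0,"z":-0.58,"ax":0,"ay":0,"az":0,"claw":85}]'

```text
t: 3.0
position: [0.4887, 0.1712, 0.2326]
eef_rot: [-3.142, 0.001, 1.455]
contact_force: [0.7, 0.8, 0.0]
opening: 0.995
```

```bash
python3 -c "
from h import *
snap('d')
to(0,156,197)"
```

```text
t 3.10 coder pos mm [  1.1 197.4 185.1] rotvs nominal deg [-0.1 -0.   0.1] F coder [0.1 1.7 0.3] open 1.0 q [ 0.14 -0.07  1.96 -0.    1.25  0.26]
shift [-1.38 -0.04 -0.4 ] turn [ 0.01  0.   -0.01]
```

View pics/scene_d.png

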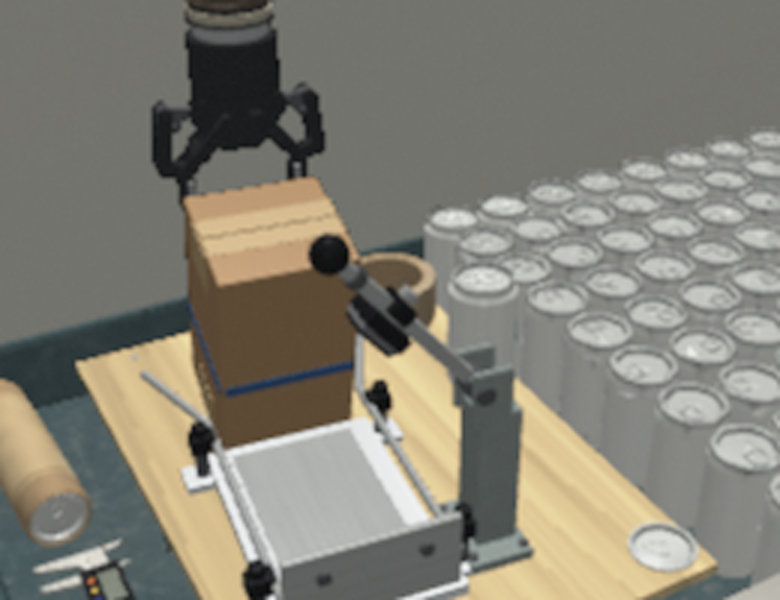

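Emit:
send_rows --plan '[{"x":-0.25,"y":0,"z":-0.1,"ax":0,"ay":0,"az":0,"claw":85},{"x":-0.5,"y":0,"z":-0.2,"ax":0,"ay":0,"az":0,"claw":85},{"x":-0.8,"y":0,"z":-0.28,"ax":0,"ay":0,"az":0,"claw":85},{"x":-1.1,"y":0,"z":-0.35,"ax":0,"ay":0,"az":0,"claw":85},{"x":-1.4,"y":0,"z":-0.42,"ax":0,"ay":0,"az":0,"claw":85}]'

```text
t: 3.52
position: [0.4838, 0.1295, 0.2451]
eef_rot: [3.142, 0.0, 1.455]
contact_force: [-0.2, 0.6, -0.2]
opening: 0.994
```

```bash
python3 -c "
from h import *
snap('e')
to(0,110,203)"
```

```text
t 3.62 coder pos mm [  0.9 154.9 197.1] rotvs nominal deg [-0.  -0.1  0.1] F coder [-0.1  0.4  0.1] open 0.99 q [ 0.06 -0.12  1.98 -0.    1.28  0.18]
shift [-1.5  -0.03 -0.19] turn [ 0.    0.01 -0.02]
```

View pics/scene_e.png

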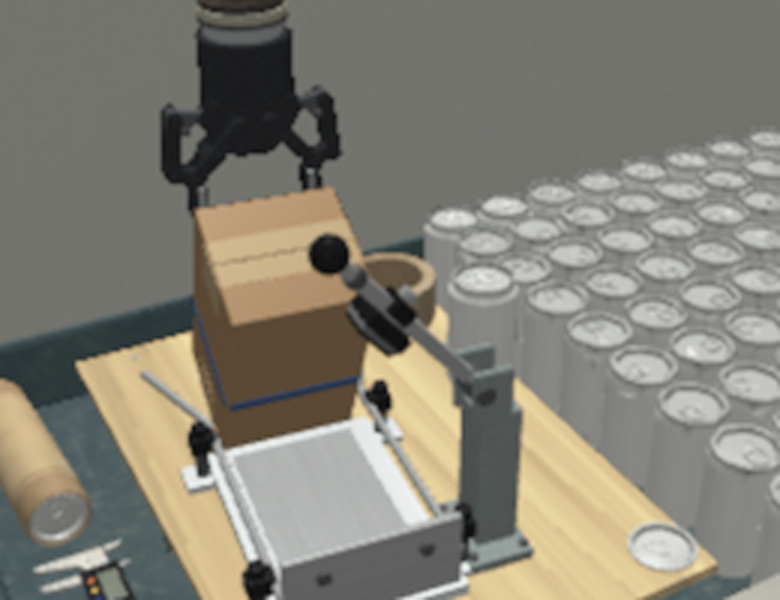

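Emit:
send_rows --plan '[{"x":-0.3,"y":0,"z":-0.06,"ax":0,"ay":0,"az":0,"claw":85},{"x":-0.6,"y":0,"z":-0.12,"ax":0,"ay":0,"az":0,"claw":85},{"x":-0.9,"y":0,"z":-0.16,"ax":0,"ay":0,"az":0,"claw":85},{"x":-1.2,"y":0,"z":-0.2,"ax":0,"ay":0,"az":0,"claw":85},{"x":-1.5,"y":0,"z":-0.2,"ax":0,"ay":0,"az":0,"claw":85}]'

```text
t: 4.03
position: [0.4788, 0.0849, 0.2511]
eef_rot: [3.141, 0.0, 1.455]
contact_force: [-0.8, -0.4, 0.0]
opening: 0.994
```

```bash
python3 -c "
from h import *
snap('f')
to(0,90,203)"
```

```text
t 4.13 coder pos mm [  0.8 110.2 202.8] rotvs nominal deg [-0.  -0.   0.1] F coder [-1.  -0.5 -1. ] open 0.99 q [-0.03 -0.16  2.01 -0.    1.29  0.08]
shift [-0.67 -0.03 -0.  ] turn [ 0.    0.   -0.02]
```

View pics/scene_f.png

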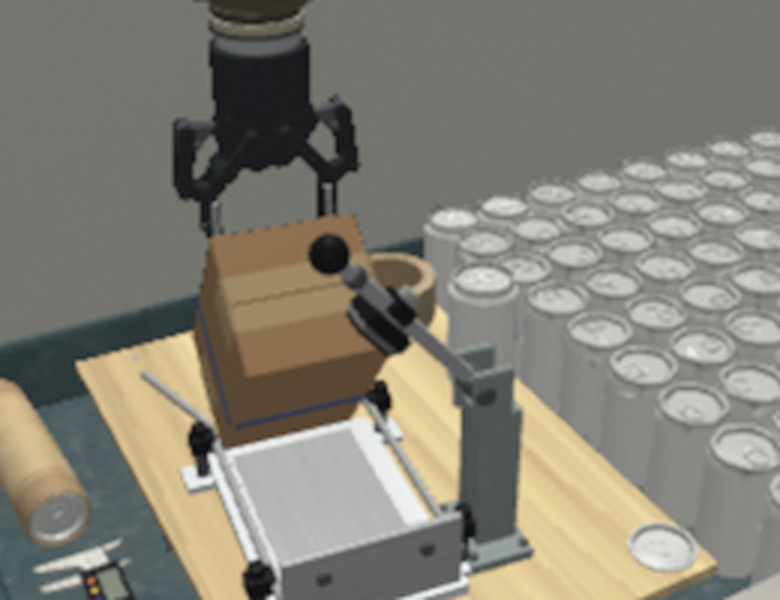

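Tipping evenly at about 32°. I'll nudge a little more and let it fall.

Emit:
send_rows --plan '[{"x":-0.3,"y":0,"z":0,"ax":0,"ay":0,"az":0,"claw":85},{"x":-0.6,"y":0,"z":0,"ax":0,"ay":0,"az":0,"claw":85},{"x":-0.6,"y":0,"z":0,"ax":0,"ay":0,"az":0,"claw":85},{"x":-0.6,"y":0,"z":0,"ax":0,"ay":0,"az":0,"claw":85},{"x":-0.6,"y":0,"z":0,"ax":0,"ay":0,"az":0,"claw":85}]'

```text
t: 4.55
position: [0.4767, 0.068, 0.2508]
eef_rot: [-3.141, -0.0, 1.455]
contact_force: [0.1, 1.1, 0.2]
opening: 0.997
```

```bash
python3 -c "
from h import *
snap('g')
to(0,170,203)"
```

```text
t 4.65 coder pos mm [  0.7  93.7 202.8] rotvs nominal deg [ 0.  0. -0.] F coder [-0.8 -0.1  0. ] open 0.99 q [-0.07 -0.17  2.02  0.    1.29  0.05]
shift [ 2.54 -0.02 -0.01] turn [-0. -0.  0.]
```

View pics/scene_g.png

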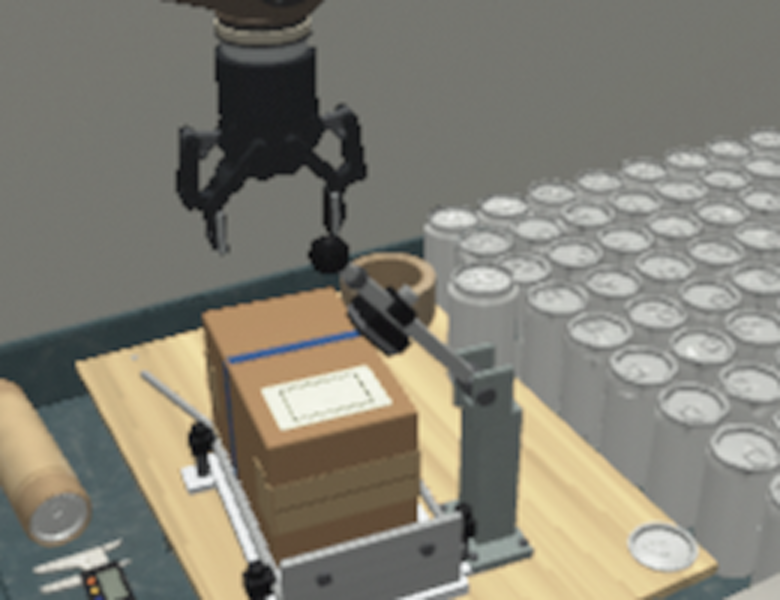

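```bash
cat >> h.py <<'E'
def fitlay(obs,p0):
    # coder-frame lying carton: block x±60, y 0..-206 from foot, z 12..132 ; p=(x,yfoot,yaw) in coder
    def f(p):
        o=[]
        for n,uv,q in obs:
            c,s=np.cos(p[2]),np.sin(p[2]); L=np.array([p[0]+c*q[0]-s*q[1],p[1]+s*q[0]+c*q[1],q[2]])
            o+=list((proj(n,T3(P,[L]))-np.array(uv))[0])
        return np.array(o)
    r=least_squares(f,p0,loss='soft_l1'); return r.x,f(r.x).reshape(-1,2)
E
python3 - <<'E'
from h import *
load(); m=.001
def C(*a): return np.array(a)*m
s=lambda u,v:(u/3+140,v/3+120)
obs=[("scene",s(335,291),C(60,0,132)),("scene",s(416,410),C(60,-206,132)),("scene",s(267,447),C(-60,-206,132)),("scene",s(204,315),C(-60,0,132))]
print(fitlay(obs,[0,.13,0]))
E
```

```text
(array([ 0.0039427 ,  0.14105809, -0.01203912]), array([[ 0.0134527 , -2.39657049],
       [ 1.50418135,  0.70614045],
       [-0.38559092,  0.59457744],
       [-0.61904021, -1.86629411]]))
```

View pics/top_g.png

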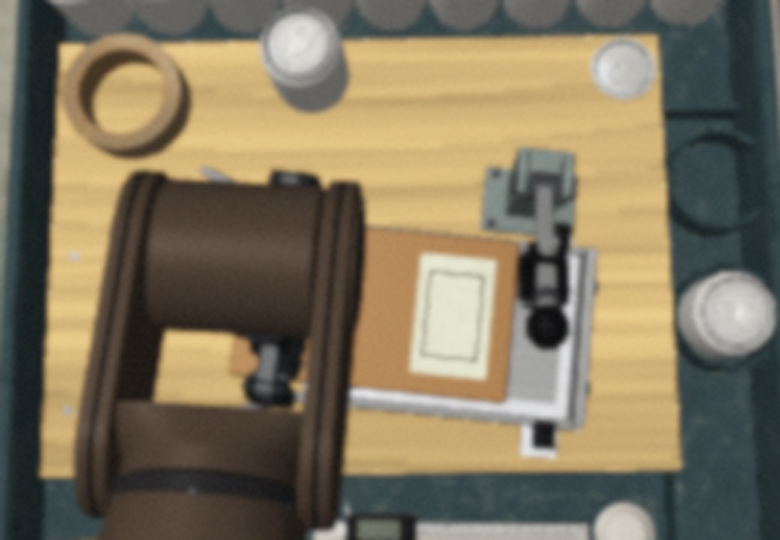

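Emit:
send_rows --plan '[{"x":0.9,"y":0,"z":0,"ax":0,"ay":0,"az":0,"claw":85},{"x":1.8,"y":0,"z":0,"ax":0,"ay":0,"az":0,"claw":85},{"x":2.7,"y":0,"z":0.2,"ax":0,"ay":0,"az":0,"claw":85},{"x":3.5,"y":0,"z":0.7,"ax":0,"ay":0,"az":0,"claw":85},{"x":3.5,"y":0,"z":1.5,"ax":0,"ay":0,"az":0,"claw":85}]'

```text
t: 5.07
position: [0.4907, 0.1762, 0.2083]
eef_rot: [3.135, -0.003, 1.459]
contact_force: [-0.3, -0.1, -0.2]
opening: 0.994
```

```bash
python3 -c "
from h import *
to(2,195,64)"
```

```text
t 5.07 coder pos mm [  2.2 202.6 160.3] rotvs nominal deg [-0.4  0.2 -0.2] F coder [-0.3 -0.2 -0.2] open 0.99 q [ 0.15 -0.04  1.98  0.    1.2   0.26]
shift [-0.26 -0.03  3.21] turn [ 0.06 -0.03  0.04]
```

Emit:
send_rows --plan '[{"x":0,"y":0,"z":0.8,"ax":0,"ay":0,"az":0,"claw":85},{"x":0,"y":0,"z":1.6,"ax":0,"ay":0,"az":0,"claw":85},{"x":0,"y":0,"z":2.4,"ax":0,"ay":0,"az":0,"claw":85},{"x":0,"y":0,"z":3.1,"ax":0,"ay":0,"az":0,"claw":85},{"x":-0.3,"y":0,"z":3.1,"ax":0,"ay":0,"az":0,"claw":85}]'

```text
t: 5.48
position: [0.4843, 0.1638, 0.108]
eef_rot: [-3.132, 0.002, 1.457]
contact_force: [-0.7, -0.3, -1.6]
opening: 0.992
```

```bash
python3 -c "
from h import *
snap('h')
to(2,150,64)"
```

```text
t 5.58 coder pos mm [  0.2 188.8  64.4] rotvs nominal deg [ 0.1 -0.  -0. ] F coder [-0.3 -0.1 -0.3] open 1.0 q [ 0.12  0.07  2.06 -0.    1.01  0.24]
shift [-1.29  0.06  0.01] turn [-0.02  0.01  0.  ]
```

View pics/scene_h.png

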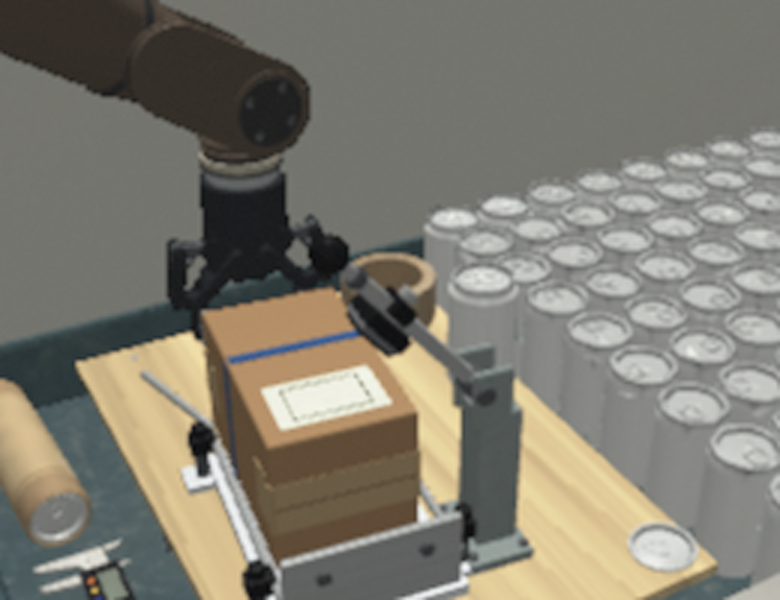

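Emit:
send_rows --plan '[{"x":-0.5,"y":0.05,"z":-0.2,"ax":0,"ay":0,"az":0,"claw":85},{"x":-1.0,"y":0.05,"z":-0.2,"ax":0,"ay":0,"az":0,"claw":85},{"x":-1.25,"y":0.05,"z":-0.2,"ax":0,"ay":0,"az":0,"claw":85},{"x":-1.5,"y":0.05,"z":-0.2,"ax":0,"ay":0,"az":0,"claw":85},{"x":-1.75,"y":0.05,"z":-0.2,"ax":0,"ay":0,"az":0,"claw":85}]'

```text
t: 6.0
position: [0.4841, 0.1108, 0.1203]
eef_rot: [3.139, -0.001, 1.455]
contact_force: [1.1, 2.0, 0.4]
opening: 0.995
```

Emit:
send_rows --plan '[{"x":-0.2,"y":0,"z":0,"ax":0,"ay":0,"az":0,"claw":85},{"x":-0.4,"y":0,"z":0,"ax":0,"ay":0,"az":0,"claw":85},{"x":-0.55,"y":0,"z":0,"ax":0,"ay":0,"az":0,"claw":85},{"x":-0.7,"y":0,"z":0,"ax":0,"ay":0,"az":0,"claw":85},{"x":-0.8,"y":0,"z":0,"ax":0,"ay":0,"az":0,"claw":85}]'

```text
t: 6.42
position: [0.4803, 0.0868, 0.1187]
eef_rot: [-3.141, -0.0, 1.455]
contact_force: [-0.3, 2.9, 0.5]
opening: 0.996
```

```bash
python3 -c "
from h import *
snap('i')
to(2,100,70)"
```

```text
t 6.52 coder pos mm [  2.1 112.4  70.6] rotvs nominal deg [ 0. -0.  0.] F coder [-0.7  0.5 -0.4] open 1.0 q [-0.03 -0.    2.12 -0.    1.02  0.09]
shift [-0.41 -0.    0.02] turn [-0.    0.01 -0.  ]
```

View pics/top_i.png

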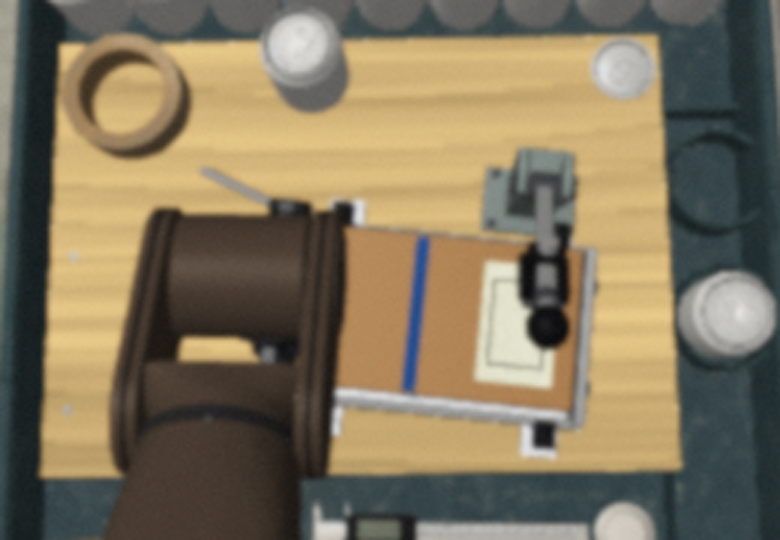

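View pics/scene_i.png

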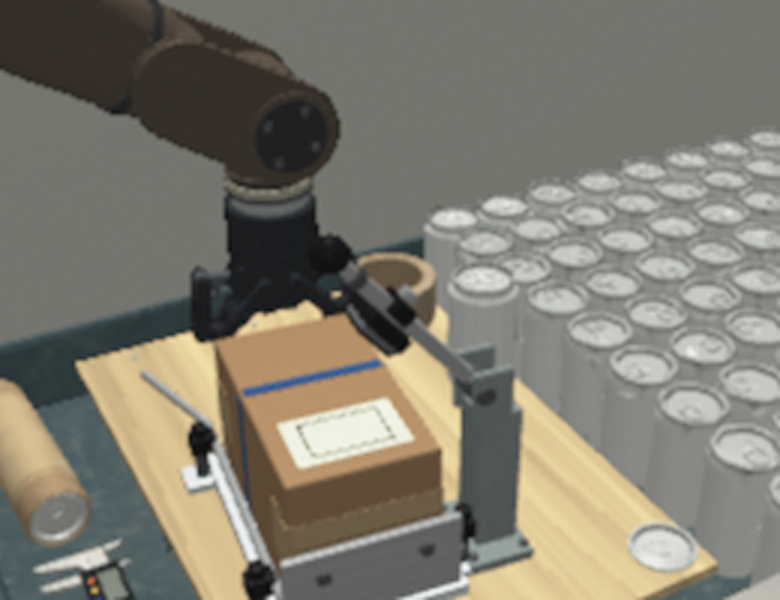

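Emit:
send_rows --plan '[{"x":-0.1,"y":0,"z":0,"ax":0,"ay":0,"az":0,"claw":85},{"x":-0.2,"y":0,"z":0,"ax":0,"ay":0,"az":0,"claw":85},{"x":-0.25,"y":0,"z":0,"ax":0,"ay":0,"az":0,"claw":85},{"x":-0.3,"y":0,"z":0,"ax":0,"ay":0,"az":0,"claw":85},{"x":-0.35,"y":0,"z":0,"ax":0,"ay":0,"az":0,"claw":85}]'

```text
t: 6.93
position: [0.4793, 0.0779, 0.1188]
eef_rot: [-3.141, -0.003, 1.455]
contact_force: [1.1, 12.4, 1.3]
opening: 0.995
```

Emit:
send_rows --plan '[{"x":-0.05,"y":0,"z":0,"ax":0,"ay":0,"az":0,"claw":85},{"x":-0.1,"y":0,"z":0,"ax":0,"ay":0,"az":0,"claw":85}]'

```text
t: 7.1
position: [0.4794, 0.078, 0.1196]
eef_rot: [3.141, -0.01, 1.454]
contact_force: [1.1, 24.7, 4.2]
opening: 0.993
```

Emit:
send_rows --plan '[{"x":-0.05,"y":0,"z":0,"ax":0,"ay":0,"az":0,"claw":85},{"x":-0.1,"y":0,"z":0,"ax":0,"ay":0,"az":0,"claw":85}]'

```text
t: 7.27
position: [0.4796, 0.078, 0.1205]
eef_rot: [3.14, -0.017, 1.453]
contact_force: [1.3, 35.3, 5.8]
opening: 0.998
```

```bash
python3 -c "
from h import *
to(2,100,70)"
```

```text
t 7.27 coder pos mm [  2.4 103.7  72.5] rotvs nominal deg [-0.1  1.   0.1] F coder [-2.8 35.2  5.8] open 1.0 q [-0.06 -0.01  2.13  0.02  1.02  0.05]
shift [-0.13 -0.01  0.08] turn [ 0.02 -0.16 -0.02]
```

Emit:
send_rows --plan '[{"x":0.5,"y":0,"z":0,"ax":0,"ay":0,"az":0,"claw":85},{"x":1.3,"y":0,"z":0,"ax":0,"ay":0,"az":0,"claw":85},{"x":2.3,"y":0,"z":0,"ax":0,"ay":0,"az":0,"claw":60},{"x":2.8,"y":0,"z":-0.6,"ax":0,"ay":0,"az":0,"claw":40},{"x":2.8,"y":0,"z":-1.6,"ax":0,"ay":0,"az":0,"claw":10}]'

```text
t: 7.68
position: [0.4856, 0.1559, 0.1637]
eef_rot: [-3.134, 0.002, 1.458]
contact_force: [0.5, -0.7, -0.0]
opening: 0.6
```

```bash
python3 -c "
from h import *
snap('j')
to(60,150,330,25)"
```

```text
t 7.78 coder pos mm [  5.3 181.7 123.9] rotvs nominal deg [-0.5  0.1 -0.1] F coder [0.6 0.  0.7] open 0.42 q [ 0.11 -0.01  2.02 -0.    1.12  0.22]
shift [-1.05  1.89 -6.86] turn [ 4.26 -0.01  0.02]
```

View pics/top_j.png

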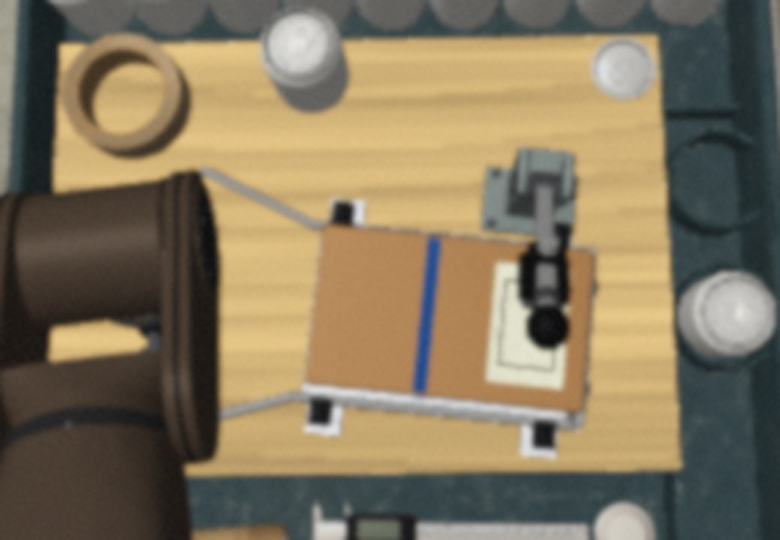

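View pics/scene_j.png

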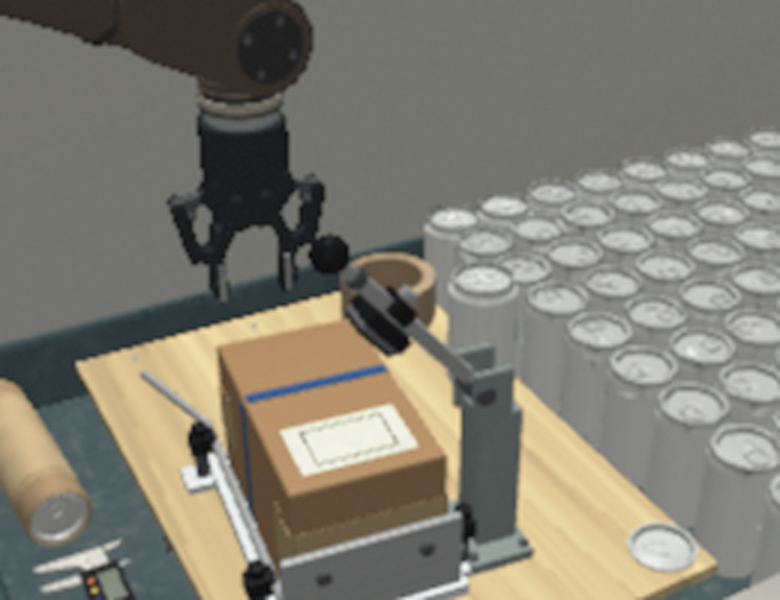

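Run:
```python
from h import *
load(); m=.001
def C(*a): return np.array(a)*m
s=lambda u,v:(u/3+140,v/3+120)
obs=[("scene",s(352,322),C(60,0,132)),("scene",s(446,456),C(60,-206,132)),("scene",s(291,494),C(-60,-206,132)),("scene",s(220,347),C(-60,0,132)),
("top",tz(324,226),C(60,0,132)),("top",tz(306,384),C(-60,0,132)),("top",tz(580,411),C(-60,-206,132)),("top",tz(596,249),C(60,-206,132))]
print(fitlay(obs,[0,.1,0]))
```

```text
(array([0.00088083, 0.08858404, 0.0044483 ]), array([[-0.29501612, -3.15931278],
       [ 0.76626414, -1.43930146],
       [-0.99429653, -0.01889812],
       [-2.09936701, -1.78953289],
       [ 0.17483721, -1.12646442],
       [ 0.07052805, -0.04821983],
       [ 2.0716644 ,  0.31713152],
       [ 0.51822519, -0.07005022]]))
```

Emit:
send_rows --plan '[{"x":0,"y":0.3,"z":-1.3,"ax":0.8,"ay":0,"az":0,"claw":0},{"x":-0.2,"y":0.7,"z":-2.6,"ax":1.7,"ay":0,"az":0,"claw":0},{"x":-0.4,"y":1.1,"z":-3.9,"ax":2.6,"ay":0,"az":0,"claw":0},{"x":-0.7,"y":1.5,"z":-5.2,"ax":3.4,"ay":0,"az":0,"claw":0},{"x":-0.9,"y":1.9,"z":-6.5,"ax":4.25,"ay":0,"az":0,"claw":0}]'

```text
t: 8.2
position: [0.5421, 0.1196, 0.3638]
eef_rot: [-2.693, 0.001, 1.455]
contact_force: [1.0, -0.5, -0.6]
opening: 0.002
```

```bash
python3 -c "
from h import *
to(50,-70,325,25)"
```

```text
t 8.20 coder pos mm [ 59.7 152.3 315.8] rotvs nominal deg [25.7 -0.   0. ] F coder [ 1.  -0.3 -0.6] open 0.0 q [0.01 0.19 1.5  0.06 1.9  0.13]
shift [-7.41 -0.42 -0.13] turn [-0.12  0.01 -0.01]
```

Emit:
send_rows --plan '[{"x":-1.2,"y":0,"z":-0.1,"ax":-0.1,"ay":0,"az":0,"claw":0},{"x":-2.5,"y":0,"z":-0.1,"ax":-0.1,"ay":0,"az":0,"claw":0},{"x":-3.8,"y":-0.1,"z":-0.1,"ax":-0.1,"ay":0,"az":0,"claw":0},{"x":-5.1,"y":-0.3,"z":-0.1,"ax":-0.1,"ay":0,"az":0,"claw":0},{"x":-6.4,"y":-0.4,"z":-0.1,"ax":-0.1,"ay":0,"az":0,"claw":0}]'

```text
t: 8.62
position: [0.5093, -0.071, 0.3693]
eef_rot: [-2.706, 0.001, 1.455]
contact_force: [0.7, 0.5, -0.2]
opening: 0.0
```

Emit:
send_rows --plan '[{"x":-1.0,"y":0,"z":0,"ax":0,"ay":0,"az":0,"claw":0},{"x":-1.0,"y":0,"z":0,"ax":0,"ay":0,"az":0,"claw":0}]'

```text
t: 8.78
position: [0.5057, -0.1038, 0.3691]
eef_rot: [-2.706, 0.003, 1.449]
contact_force: [0.1, -0.2, -0.0]
opening: 0.002
```

```bash
python3 -c "
from h import *
snap('k')
to(30,-70,290,25)"
```

```text
t 8.88 coder pos mm [ 49.5 -69.8 321.1] rotvs nominal deg [25.   0.   0.2] F coder [-0.3 -0.  -1.1] open -0.0 q [-0.35  0.1   1.58 -0.1   1.88 -0.24]
shift [-0.01 -0.15  1.21] turn [ 0.01 -0.01 -0.02]
```

View pics/scene_k.png

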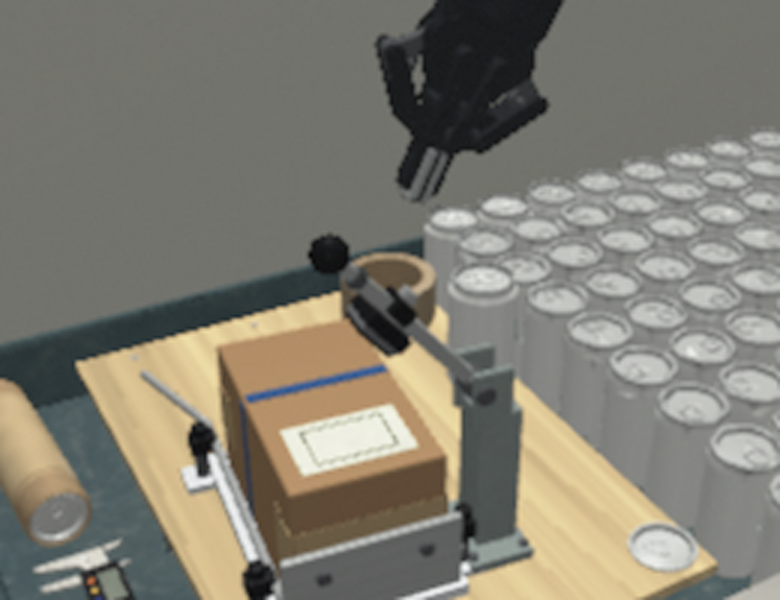

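```bash
cat >> h.py <<'E'
def path(pts,tilt=25):
    s,R=where()
    for q in pts:
        w=np.array([P[0],P[1],.048])+RC.apply(np.array(q)/1000)
        print(q,np.round(R.inv().apply(w-np.array(s["position"]))/.03,2))
def lev(al,d=140):
    a=np.radians(al); return (round(100-d*np.cos(a)+12*np.sin(a),1),-70,round(158+d*np.sin(a)+12*np.cos(a),1))
E
python3 -c "
from h import *
path([(35,-70,300),(22,-70,280)]+[lev(a) for a in (45,40,35,30,25,20,15,10,5,0)])"
```

```text
t 8.88 coder pos mm [ 49.5 -69.8 321.1] rotvs nominal deg [25.   0.   0.2] F coder [-0.3 -0.  -1.1] open -0.0 q [-0.35  0.1   1.58 -0.1   1.88 -0.24]
(35, -70, 300) [-0.01 -0.14  0.84]
(22, -70, 280) [-0.01 -0.25  1.63]
(np.float64(9.5), -70, np.float64(265.5)) [-0.01 -0.43  2.24]
(np.float64(0.5), -70, np.float64(257.2)) [-0.01 -0.58  2.62]
(np.float64(-7.8), -70, np.float64(248.1)) [-0.01 -0.7   3.01]
(np.float64(-15.2), -70, np.float64(238.4)) [-0.01 -0.79  3.41]
(np.float64(-21.8), -70, np.float64(228.0)) [-0.01 -0.85  3.82]
(np.float64(-27.5), -70, np.float64(217.2)) [-0.01 -0.87  4.22]
(np.float64(-32.1), -70, np.float64(205.8)) [-0.01 -0.84  4.63]
(np.float64(-35.8), -70, np.float64(194.1)) [-0.01 -0.79  5.04]
(np.float64(-38.4), -70, np.float64(182.2)) [-0.01 -0.7   5.43]
(np.float64(-40.0), -70, np.float64(170.0)) [-0.01 -0.58  5.83]
```

Emit:
send_rows --plan '[{"x":0,"y":-0.14,"z":0.84,"ax":0,"ay":0,"az":0,"claw":0},{"x":0,"y":-0.25,"z":1.63,"ax":0,"ay":0,"az":0,"claw":0},{"x":0,"y":-0.43,"z":2.24,"ax":0,"ay":0,"az":0,"claw":0},{"x":0,"y":-0.58,"z":2.62,"ax":0,"ay":0,"az":0,"claw":0},{"x":0,"y":-0.7,"z":3.0,"ax":0,"ay":0,"az":0,"claw":0}]'

```text
t: 9.3
position: [0.4499, -0.0908, 0.2959]
eef_rot: [-2.708, -0.0, 1.457]
contact_force: [2.3, -1.0, 0.3]
opening: 0.002
```

```bash
python3 -c "
from h import *
snap('l')
path([lev(a) for a in (30,25,20,15,10,5,0)])"
```

```text
t 9.40 coder pos mm [ -8.4 -67.2 247.4] rotvs nominal deg [25.   0.  -0.1] F coder [0.6 0.6 0.7] open 0.0 q [-0.36  0.01  1.81 -0.11  1.74 -0.25]
(np.float64(-15.2), -70, np.float64(238.4)) [-0.09 -0.08  0.37]
(np.float64(-21.8), -70, np.float64(228.0)) [-0.09 -0.13  0.78]
(np.float64(-27.5), -70, np.float64(217.2)) [-0.09 -0.15  1.18]
(np.float64(-32.1), -70, np.float64(205.8)) [-0.09 -0.13  1.59]
(np.float64(-35.8), -70, np.float64(194.1)) [-0.09 -0.07  2.  ]
(np.float64(-38.4), -70, np.float64(182.2)) [-0.09  0.02  2.39]
(np.float64(-40.0), -70, np.float64(170.0)) [-0.09  0.14  2.78]
```

View pics/scene_l.png

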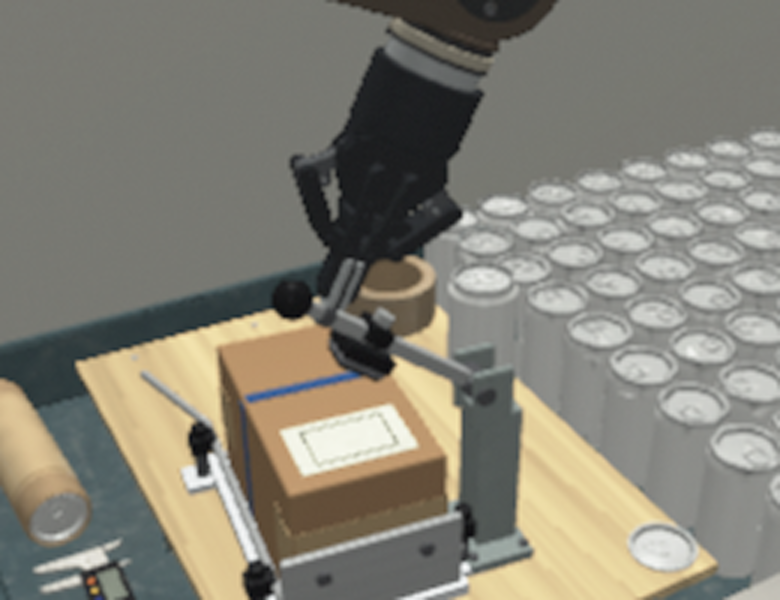

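Emit:
send_rows --plan '[{"x":-0.05,"y":-0.08,"z":0.37,"ax":0,"ay":0,"az":0,"claw":0},{"x":-0.05,"y":-0.13,"z":0.78,"ax":0,"ay":0,"az":0,"claw":0},{"x":-0.05,"y":-0.15,"z":1.18,"ax":0,"ay":0,"az":0,"claw":0},{"x":-0.05,"y":-0.13,"z":1.6,"ax":0,"ay":0,"az":0,"claw":0},{"x":-0.05,"y":-0.07,"z":2.0,"ax":0,"ay":0,"az":0,"claw":0}]'

```text
t: 9.82
position: [0.4228, -0.0897, 0.2431]
eef_rot: [-2.707, -0.0, 1.456]
contact_force: [0.6, 1.5, 3.4]
opening: -0.0
```

```bash
python3 -c "
from h import *
snap('m')
path([lev(a) for a in (10,5,2.5,0,-2,-4)])"
```

```text
t 9.92 coder pos mm [-35.5 -69.5 193.1] rotvs nominal deg [25.1  0.1 -0. ] F coder [-0.3  1.6  2. ] open -0.01 q [-0.38 -0.01  1.93 -0.11  1.64 -0.25]
(np.float64(-35.8), -70, np.float64(194.1)) [-0.02 -0.02 -0.02]
(np.float64(-38.4), -70, np.float64(182.2)) [-0.02  0.07  0.37]
(np.float64(-39.3), -70, np.float64(176.1)) [-0.02  0.12  0.57]
(np.float64(-40.0), -70, np.float64(170.0)) [-0.02  0.19  0.76]
(np.float64(-40.3), -70, np.float64(165.1)) [-0.02  0.25  0.91]
(np.float64(-40.5), -70, np.float64(160.2)) [-0.02  0.31  1.07]
```

View pics/scene_m.png

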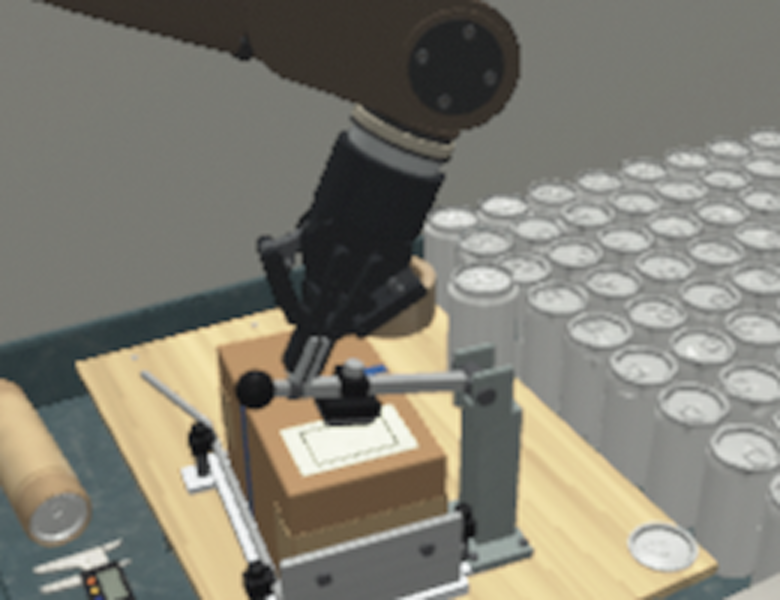

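Emit:
send_rows --plan '[{"x":0,"y":0.03,"z":0.2,"ax":0,"ay":0,"az":0,"claw":0},{"x":0,"y":0.07,"z":0.37,"ax":0,"ay":0,"az":0,"claw":0},{"x":0,"y":0.1,"z":0.5,"ax":0,"ay":0,"az":0,"claw":0},{"x":0,"y":0.13,"z":0.6,"ax":0,"ay":0,"az":0,"claw":0},{"x":0,"y":0.15,"z":0.66,"ax":0,"ay":0,"az":0,"claw":0}]'

```text
t: 10.33
position: [0.419, -0.0898, 0.2232]
eef_rot: [-2.708, -0.0, 1.455]
contact_force: [1.5, 2.5, 3.0]
opening: -0.003
```

Emit:
send_rows --plan '[{"x":0,"y":0.03,"z":0.08,"ax":0,"ay":0,"az":0,"claw":0},{"x":0,"y":0.03,"z":0.08,"ax":0,"ay":0,"az":0,"claw":0}]'

```text
t: 10.5
position: [0.4186, -0.0898, 0.2206]
eef_rot: [-2.707, -0.0, 1.455]
contact_force: [0.9, 1.9, 3.4]
opening: -0.004
```

```bash
python3 -c "
from h import *
path([lev(a) for a in (0,-2,-4)])"
```

```text
t 10.50 coder pos mm [-38.8 -70.  172.6] rotvs nominal deg [24.9 -0.  -0. ] F coder [0.7 2.  3.4] open -0.0 q [-0.38  0.    1.96 -0.11  1.6  -0.25]
(np.float64(-40.0), -70, np.float64(170.0)) [-0.  -0.   0.1]
(np.float64(-40.3), -70, np.float64(165.1)) [-0.    0.06  0.25]
(np.float64(-40.5), -70, np.float64(160.2)) [-0.    0.12  0.4 ]
```

Emit:
send_rows --plan '[{"x":0,"y":0.02,"z":0.06,"ax":0,"ay":0,"az":0,"claw":0},{"x":0,"y":0.04,"z":0.12,"ax":0,"ay":0,"az":0,"claw":0},{"x":0,"y":0.04,"z":0.12,"ax":0,"ay":0,"az":0,"claw":0}]'

```text
t: 10.75
position: [0.4182, -0.0899, 0.2169]
eef_rot: [-2.708, 0.0, 1.455]
contact_force: [2.2, 1.2, 2.5]
opening: 0.002
```

Emit:
send_rows --plan '[{"x":0,"y":0.03,"z":0.07,"ax":0,"ay":0,"az":0,"claw":0},{"x":0,"y":0.03,"z":0.07,"ax":0,"ay":0,"az":0,"claw":0}]'

```text
t: 10.92
position: [0.4181, -0.0899, 0.2146]
eef_rot: [-2.707, 0.0, 1.455]
contact_force: [1.5, 1.8, 3.1]
opening: -0.002
```

```bash
python3 -c "
from h import *
snap('n')
path([lev(a) for a in (0,-2,-4)])"
```

```text
t 11.02 coder pos mm [-39.3 -70.1 166.9] rotvs nominal deg [24.9 -0.  -0. ] F coder [0.5 1.  3.1] open -0.0 q [-0.38  0.01  1.96 -0.11  1.59 -0.25]
(np.float64(-40.0), -70, np.float64(170.0)) [ 0.   -0.07 -0.08]
(np.float64(-40.3), -70, np.float64(165.1)) [ 0.   -0.01  0.07]
(np.float64(-40.5), -70, np.float64(160.2)) [0.   0.06 0.22]
```

View pics/scene_n.png

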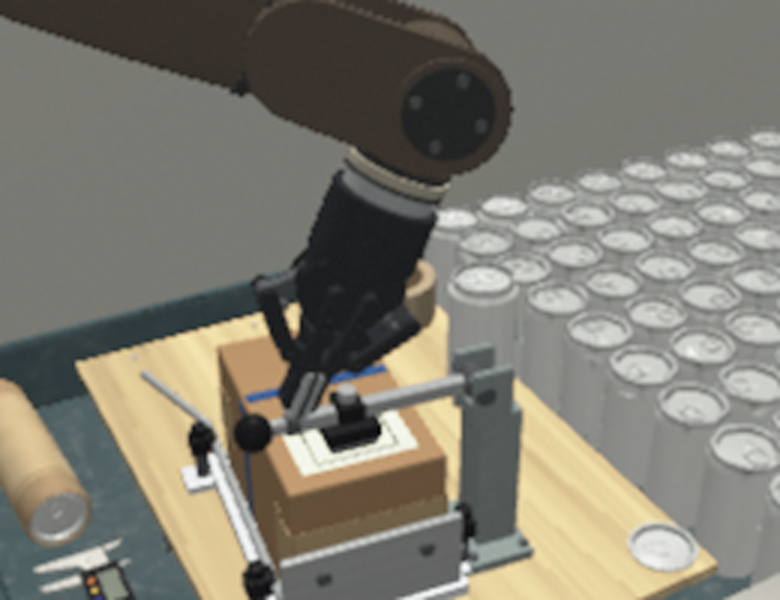

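Emit:
send_rows --plan '[{"x":0,"y":0.03,"z":0.07,"ax":0,"ay":0,"az":0,"claw":0},{"x":0,"y":0.03,"z":0.07,"ax":0,"ay":0,"az":0,"claw":0}]'

```text
t: 11.18
position: [0.4182, -0.0899, 0.2143]
eef_rot: [-2.707, 0.0, 1.455]
contact_force: [0.7, 1.5, 7.9]
opening: -0.0
```

Emit:
send_rows --plan '[{"x":0,"y":0.03,"z":0.07,"ax":0,"ay":0,"az":0,"claw":0},{"x":0,"y":0.03,"z":0.07,"ax":0,"ay":0,"az":0,"claw":0}]'

```text
t: 11.35
position: [0.4184, -0.0899, 0.214]
eef_rot: [-2.706, 0.0, 1.455]
contact_force: [-1.5, 3.5, 15.7]
opening: -0.0
```

Emit:
send_rows --plan '[{"x":0,"y":0.03,"z":0.07,"ax":0,"ay":0,"az":0,"claw":0},{"x":0,"y":0.03,"z":0.07,"ax":0,"ay":0,"az":0,"claw":0}]'

```text
t: 11.52
position: [0.4185, -0.0899, 0.2137]
eef_rot: [-2.706, 0.001, 1.455]
contact_force: [-2.1, 4.1, 22.2]
opening: 0.0
```

```bash
python3 -c "
from h import *
snap('o')
path([lev(a) for a in (0,-2,-4)])
for d in (5,0,-3,-6):
  a=np.radians(d);print(d,(proj('scene',T3(P,[(.1-.17*np.cos(a),-.07,.158+.17*np.sin(a))]))-[140,120])*3)"
```

```text
t 11.62 coder pos mm [-38.9 -70.1 165.7] rotvs nominal deg [24.9 -0.   0. ] F coder [-2.6  3.8 21.8] open 0.0 q [-0.38  0.01  1.96 -0.11  1.59 -0.24]
(np.float64(-40.0), -70, np.float64(170.0)) [ 0.   -0.09 -0.11]
(np.float64(-40.3), -70, np.float64(165.1)) [ 0.   -0.03  0.04]
(np.float64(-40.5), -70, np.float64(160.2)) [0.   0.03 0.19]
5 [[249.43944548 410.83523199]]
0 [[250.00080886 428.10933381]]
-3 [[251.19069271 438.12968937]]
-6 [[253.00320045 447.85681674]]
```

View pics/scene_o.png

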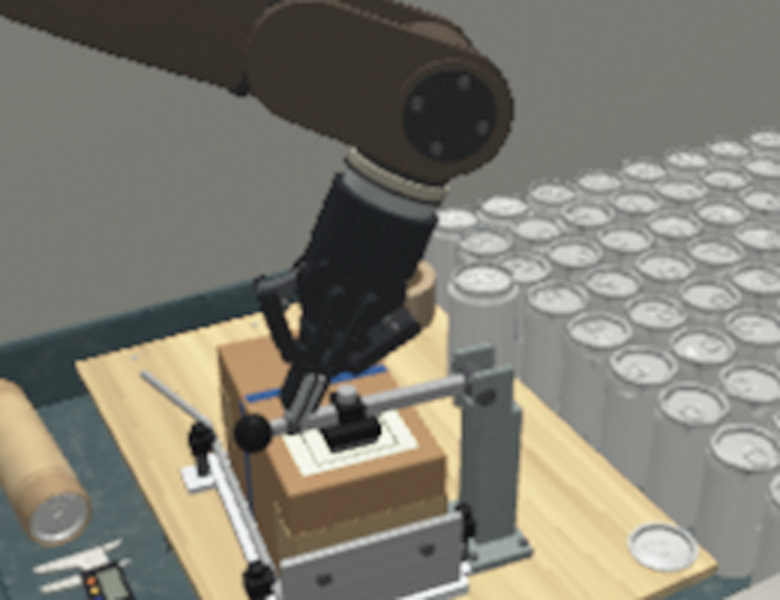

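Emit:
send_rows --plan '[{"x":0,"y":0,"z":0,"ax":0,"ay":0,"az":0,"claw":0},{"x":0,"y":0,"z":0,"ax":0,"ay":0,"az":0,"claw":0},{"x":0,"y":0,"z":0,"ax":0,"ay":0,"az":0,"claw":0},{"x":0,"y":-0.1,"z":-0.3,"ax":0,"ay":0,"az":0,"claw":0},{"x":0,"y":-0.19,"z":-0.6,"ax":0,"ay":0,"az":0,"claw":0}]'

```text
t: 12.03
position: [0.4195, -0.09, 0.2273]
eef_rot: [-2.705, 0.0, 1.455]
contact_force: [-0.3, 0.3, 3.3]
opening: -0.002
```

```bash
python3 -c "
from h import *
path([lev(a) for a in (5,10,15,20,25,30,35,40,45,50)]+[(35,-70,300),(60,-70,340)])"
```

```text
t 12.03 coder pos mm [-37.8 -70.1 179.3] rotvs nominal deg [25. -0. -0.] F coder [-0.3  0.3  3.3] open -0.0 q [-0.38 -0.    1.95 -0.11  1.62 -0.25]
(np.float64(-38.4), -70, np.float64(182.2)) [ 0.   -0.06 -0.08]
(np.float64(-35.8), -70, np.float64(194.1)) [ 0.   -0.15 -0.48]
(np.float64(-32.1), -70, np.float64(205.8)) [ 0.   -0.2  -0.88]
(np.float64(-27.5), -70, np.float64(217.2)) [ 0.   -0.22 -1.29]
(np.float64(-21.8), -70, np.float64(228.0)) [ 0.  -0.2 -1.7]
(np.float64(-15.2), -70, np.float64(238.4)) [ 0.   -0.15 -2.1 ]
(np.float64(-7.8), -70, np.float64(248.1)) [ 0.   -0.06 -2.5 ]
(np.float64(0.5), -70, np.float64(257.2)) [ 0.    0.06 -2.89]
(np.float64(9.5), -70, np.float64(265.5)) [ 0.    0.21 -3.27]
(np.float64(19.2), -70, np.float64(273.0)) [ 0.    0.4  -3.63]
(35, -70, 300) [-0.    0.5  -4.67]
(60, -70, 340) [-0.    0.69 -6.23]
```

Emit:
send_rows --plan '[{"x":0,"y":-0.15,"z":-0.48,"ax":0,"ay":0,"az":0,"claw":0},{"x":0,"y":-0.2,"z":-0.88,"ax":0,"ay":0,"az":0,"claw":0},{"x":0,"y":-0.22,"z":-1.3,"ax":0,"ay":0,"az":0,"claw":0},{"x":0,"y":-0.2,"z":-1.7,"ax":0,"ay":0,"az":0,"claw":0},{"x":0,"y":-0.15,"z":-2.1,"ax":0,"ay":0,"az":0,"claw":0}]'

```text
t: 12.45
position: [0.443, -0.093, 0.2866]
eef_rot: [-2.707, 0.001, 1.455]
contact_force: [-0.1, -0.3, 1.1]
opening: 0.001
```

```bash
python3 -c "
from h import *
path([lev(a) for a in (35,40,45,50)]+[(35,-70,300),(60,-70,340)])"
```

```text
t 12.45 coder pos mm [-14.2 -70.3 238.6] rotvs nominal deg [24.9 -0.   0. ] F coder [-0.  -0.3  1.1] open 0.0 q [-0.37  0.    1.83 -0.11  1.73 -0.25]
(np.float64(-7.8), -70, np.float64(248.1)) [ 0.01  0.06 -0.38]
(np.float64(0.5), -70, np.float64(257.2)) [ 0.01  0.18 -0.77]
(np.float64(9.5), -70, np.float64(265.5)) [ 0.01  0.34 -1.15]
(np.float64(19.2), -70, np.float64(273.0)) [ 0.01  0.53 -1.51]
(35, -70, 300) [ 0.01  0.63 -2.55]
(60, -70, 340) [ 0.01  0.82 -4.11]
```

Emit:
send_rows --plan '[{"x":0,"y":0.08,"z":-0.4,"ax":0,"ay":0,"az":0,"claw":0},{"x":0,"y":0.2,"z":-0.8,"ax":0,"ay":0,"az":0,"claw":0},{"x":0,"y":0.36,"z":-1.2,"ax":0,"ay":0,"az":0,"claw":0},{"x":0,"y":0.6,"z":-1.7,"ax":0,"ay":0,"az":0,"claw":0},{"x":0,"y":0.75,"z":-2.7,"ax":0,"ay":0,"az":0,"claw":0}]'

```text
t: 12.87
position: [0.4962, -0.0988, 0.347]
eef_rot: [-2.701, -0.001, 1.455]
contact_force: [0.4, -0.1, 0.1]
opening: -0.002
```

Emit:
send_rows --plan '[{"x":0,"y":0.2,"z":-1.2,"ax":0,"ay":0,"az":0,"claw":0},{"x":0,"y":0.3,"z":-2.0,"ax":0,"ay":0,"az":0,"claw":0},{"x":0,"y":0.3,"z":-2.0,"ax":0,"ay":0,"az":0,"claw":0},{"x":0,"y":0.3,"z":-2.0,"ax":0,"ay":0,"az":0,"claw":0}]'

```text
t: 13.2
position: [0.5309, -0.1032, 0.4009]
eef_rot: [-2.709, 0.001, 1.455]
contact_force: [0.4, 0.4, -0.7]
opening: 0.001
```

```bash
python3 -c "
from h import *
snap('p'); where()"
```

```text
t 13.30 coder pos mm [ 72.9 -70.  350.6] rotvs nominal deg [25.1  0.  -0. ] F coder [-0.7  0.3 -0.1] open 0.0 q [-0.34  0.15  1.48 -0.1   1.94 -0.24]
```

View pics/scene_p.png

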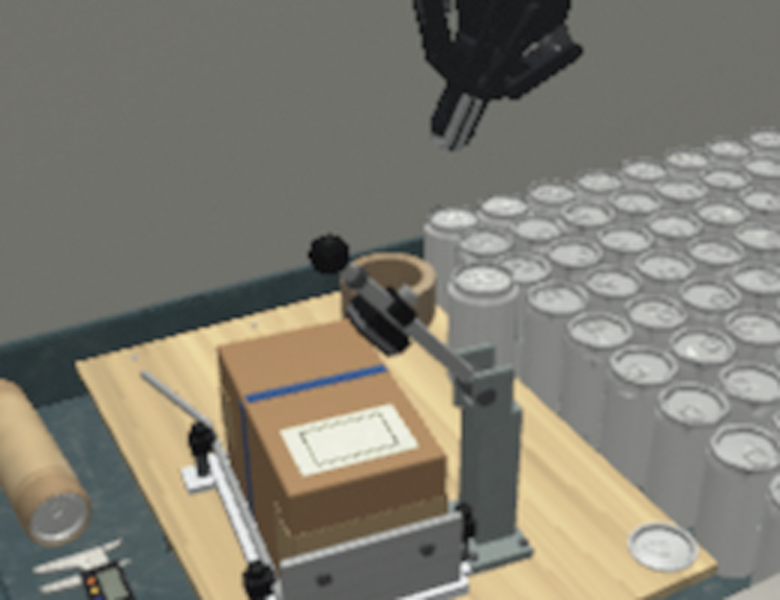

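View pics/top_p.png

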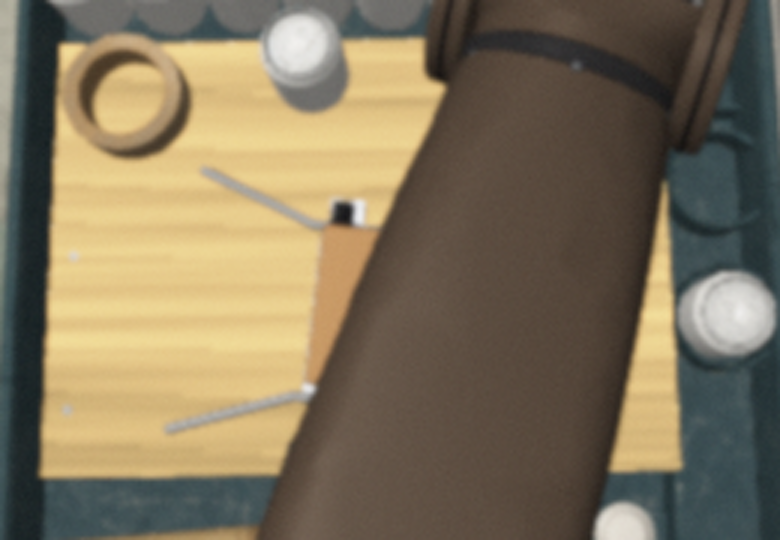

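```bash
python3 -c "
from rig import close_job
print(close_job())"
```

```text
the job is handed in; nothing more can be done
None
```

The carton is date-coded, the lever is back up, and the job was handed in at about 13.3 s on the robot's clock; no verdict is reported.

**What I did:** I pushed the carton up to the step with the open fingers, which also squared it up. I then tipped it over the step, and it landed label up between the rails. I slid it along the bed until the push force rose to 35 N against the end stop. With the fingers shut I swung the lever down on its bar, just inside the knob. I held the stamp on the label for more than 0.5 s, with up to about 22 N at the finger. Then I followed the lever back up to rest and cleared the arm.

**Last checks:**
- **Carton:** before stamping, the images put its origin at x ≈ +1 mm, y ≈ +89 mm (home is +91), with a yaw error under 0.01 rad. It looked unchanged in the scene picture after stamping.
- **Lever while pressed:** about 0.88 rad, estimated from where the knob appeared in the picture.
- **Lever after release:** the knob is back at its starting pixel position.
- **Bystanders:** the tape roll and both cans have not visibly moved.
- **Robot:** it is touching nothing, and the force reading is about zero.

**Disagreements:** my fit of the scene-camera features was off by 2–4 pixels, so the image positions are good to only a few millimetres. In the final top view the arm hid most of the carton, so the scene camera is the main evidence for its final position.

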